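# Hang the hook plate on the bench stand by its keyhole

### The job

Take the upright aluminium hook plate out of the grey slotted rack and hang it on the screw of the white bench stand: pass the keyhole over the screw head, push the plate back against the spring plunger, then slide it down until the screw is at the end of the slot and the plunger clicks into the plate's lower hole. The screw is clamped at a height that differs from day to day, so find it by feel or by eye; work gently, never forcing the plate against the stand, let go of it hanging square, and do not disturb the jars and the bottle round about.

Things in the scene. Friction and masses are not known exactly. Their poses are not given: they have to be found in the camera images.
- plate: Aluminium hook plate standing upright in the rack, 4 mm thick (x), 70 wide (y), 152 high (z), 0.13 to 0.22 kg. Origin: middle of its bottom edge, mid-thickness (start: 6 mm above the bench). +x is its back, which goes to the stand's panel. Two steel prongs stick out 30 mm in front, 42 mm up, 24 mm either side of the middle.
- plate_grip (a point): Centre of the plate's black ribbed grip bar, 170 mm above the plate's origin. The bar is 14 mm thick (x), 50 wide (y), 36 high, meant to be pinched front to back from above. Axes as the plate's.
- keyhole (a point): Centre of the keyhole's entry in the plate, 52 mm above its origin, mid-thickness: an octagonal hole 17 mm across. From it a slot 8 mm wide runs up the middle to 74.5 mm above the plate's origin. Axes as the plate's.
- slot_end (a point): Point on the plate 72 mm above its origin, mid-thickness, 20 mm above the entry's centre: the screw's axis passes here when the plate is fully home.
- detent (a point): Centre of the plate's small octagonal lower hole, 11 mm across, 30 mm above its origin: the plunger snaps into it when the plate is home.
- rack: Grey plastic slotted rack, fixed, 70 x 98 mm, 34 high, with one slot 5.5 mm wide (x), 73 long (y), 28 deep in which the plate stands loosely. Origin: centre of its underside.
- stand: Bench stand, fixed: white upright panel 110 mm wide, top at 147 mm, on a grey foot 10 mm high that reaches 50 mm in front of it. Origin: on the bench below the middle of the panel's FRONT face; x points into the panel, away from the robot, y along it, z up. A clamp block 4 mm thick, 50 wide on its middle carries screw and plunger; it reaches from 15 mm above the screw to 53 below.
- screw_line (a point): Point on the stand's middle line (stand x 0, y 0), 110 mm up: NOT the screw itself. The screw points to the stand's -x, is clamped firmly on this line at an unknown height of 88 to 132 mm. Head: 12 mm diameter, from stand x = -15 to -11 mm; neck: 5 mm diameter, from -11 to the block's face at -4 mm, so the plate has 7 mm of room behind the head.
- plunger (a joint): Spring pin, 8 mm diameter, round nose, 42 mm below the screw: 0 = out (tip at stand x = -9 mm), in metres, grows pressed to +x, 0.005 = flush with the block. 2.5 N to start, 6 N flush. A plate on the screw but not home keeps it 2 to 5 mm in, and its rubbing holds the plate up, so it must be pushed down (about 3 to 10 N); at home it snaps out to 0.
- vial: Loose white sample jar with screw cap, 44 mm diameter, 50 mm high; a bystander. Origin: centre of its underside.
- brown_bottle: Loose small brown bottle, 31 mm diameter, 66 mm high; a bystander. Origin: centre of its underside.
- jar: Loose white sample jar with another cap, 44 mm diameter, 50 mm high; a bystander. Origin: centre of its underside.
Mind the look-alikes: they are no part of the job. There is more than one size of the plate; the one meant has the size given above. Several things look just like the stand: the one meant starts farthest to the robot's left.

How it is judged:
By the outcome, as a careful person would: the job done as asked, in the order asked, and still so for the second after the job is handed in, with the robot touching nothing.
It also fails if it takes over 51 s, if anything falls off the work surface, if the arm or the gripper's body presses on something with over 40 N, if the wrist force passes 120 N, or if a joint passes its speed limit or range.

### The arm

A 6-joint arm with a two-finger parallel gripper is mounted at the origin on a cart in front of the work surface, level with it; the furniture and walls round the work are solid. World frame = base frame: x ahead of the robot, y to its left, z up, the work surface at z = 0. Lengths are in mm, angles in degrees, forces in N, time in s.
With the tool pointing down it reaches from about 300 to 1000 mm from the base axis. Payload 5.1 kg.
Tool frame: the origin (TCP) lies on the centre line of the jaws, within the pads' length; the fingertips stand r.tip_reach ahead of it and the grasp point (between the pads) lies 8 mm behind it (r.tip_reach is the distance from the TCP to the fingertips, in mm); z points along the fingers, y is the line along which they close (so a half turn about z gives the same grasp; the last joint's range is limited). The gripper opens to 95 mm and grips with 3 to 60 N. Pads are 20 mm wide; open, the fingers measure 119 mm over their backs; the gripper's body (75 mm by 180 mm) begins 59 mm behind the grasp point.
Start: joints at [-73.889, 7.093, 94.555, -0, 78.352, -4.733], TCP at [231.256, -607.458, 225.656] pointing down, gripper open.
Joint ranges: [-149.61, 149.61], [-58.7, 133.49], [1.44, 155.28], [-77.14, 257.14], [18.33, 153.61], [-166.67, 166.67]. Speed limits (degrees/s): [147.25, 147.25, 180, 180, 180, 180].

### API

Orientations are given as [roll, pitch, yaw] about the fixed x, y, z axes, in that order (R = Rz(yaw) Ry(pitch) Rx(roll)).
In Python, from workcell import r, imaging gives the robot as it stands.
- The arm moves only by the tool carry_out, never from a script. Its argument "steps" is a list of rows, each an object of numbers: "rx", "ry", "rz": the turn, a rotation vector about the tool's x, y, z in rad; "x", "y", "z": the shift along the tool's x, y, z in cm; "gripper": the opening in per cent of the stroke, from 0 (shut) to 100 (fully open). A call has 1 to 10 rows; each row shifts and turns the commanded pose from where the row before left it, along the tool's axes as they then stand; what a row does not reach is not made up. A row lasts 1/12 s, in which the tool goes at most 41.7 mm and 7.16 degrees, less where a joint would pass 70% of its speed; a pose out of reach is approached as far as the arm can. A call is refused whole if a number of a shift passes 4.17 or a number of a turn 0.125, either way. A call with a gripper value outside its range is refused whole. The fingers move at their own pace and stop on an object; "squeeze" is the grip in N (left out, the last holds). Time passes only in rows, so rows that do not move let the fingers close. It gives the time, the measured TCP pose, the force, the opening and the grip force at its end, in the units of the state.
- r.state(): the state, without advancing time (a new reading comes with each control period).
- imaging.camera(name): name is "scene" or "top" or "wrist"; returns a dict with "frame" (420x560x3 uint8, blue, green, red), "mtx" (3x3 intrinsics, pixels), "eye" and "orientation" of the camera in the world; the wrist camera has in their place "hand_eye" (4x4, takes a point from camera to tool coordinates, whose origin is the TCP and whose axes are the flange's). Camera axes: x right, y down, z forward; pixel columns grow to the right and rows downward; lengths in mm; the calibration is good to about 2 mm. The wrist camera is an equidistant fisheye: a pixel r from the principal point sees the ray r / f radians off the axis. A picture is of the moment at which its call begins: read the wrist's pose just before it. There is no depth.
- r.job_done(): hands the job in; it is judged then, once.
The state is a dict: "t": time; "joint_positions": joint angles; "joint_vel": joint speeds; "joint_torque": joint torques, N m; "tcp_pos": TCP position; "orientation": TCP orientation; "contact_force": force on the tool from outside, world axes, zero at the start; "torque": the same for the moment, N m; "grip_width": finger opening in mm; "gripper_force": force on a finger pad.
Only numpy, scipy, OpenCV 4.12 (cv2) and the standard library are available. Lean on these libraries where they do the work, as an engineer would, in place of code of your own. Each camera call takes 0.05 s, during which the arm holds its last target. There are 200 camera calls.

## Working session

There is one attempt and no reset: what is moved stays moved. The work goes in short steps, Python scripts to look and compute and a tool call to move; the robot and the scene stay as the last step left them, time stands still between calls to the robot, and variables do not carry over. Pictures are saved under pics/ and viewed, at most 10 in all, crops included, and the job is handed in when it is done.

Besides the shell and the picture viewer there is one more tool, called after "Request:" as name([rows], argument=value, ...), one row to a line, values as JSON. carry_out: Moves the arm, as the interface text tells. Its arguments: {"type":"object","properties":{"steps":{"type":"array"},"squeeze":{"type":"number"}},"required":["steps"]}

```bash
ls; mkdir -p pics; cat > h.py <<'E'
import sys; sys.path.insert(0,'.')
from workcell import r, imaging
import numpy as np, cv2
np.set_printoptions(precision=2,suppress=True)
E
python3 - <<'E'
from h import *
s=r.state();print(s, r.tip_reach)
for n in("scene","top"):
    c=imaging.camera(n);cv2.imwrite(f"pics/{n}.png",c["frame"]);print(n,c["mtx"],c["eye"],c["orientation"])
    np.savez(n,**{k:np.array(v) for k,v in c.items()})
c=imaging.camera("wrist");print(c["mtx"],c["hand_eye"]);cv2.imwrite("pics/w0.png",c["frame"])
E
```

```text
pics
{'t': 0.0, 'joint_positions': array([-73.89,   7.13,  94.63,  -0.  ,  78.35,  -4.73]), 'joint_vel': array([0.02, 0.04, 0.09, 0.07, 0.05, 0.09]), 'joint_torque': array([  0.  , -41.76, -35.99,   0.08,   0.05,  -0.  ]), 'tcp_pos': array([ 231.08, -606.89,  224.41]), 'orientation': array([-179.88,   -0.01,   20.84]), 'contact_force': array([ 0.25, -0.33,  0.25]), 'torque': array([0.03, 0.02, 0.01]), 'gripper_force': 0.0, 'grip_width': 95.18223843664782} 11.0
scene [[493.44   0.   277.72]
 [  0.   493.44 211.32]
 [  0.     0.     1.  ]] [ 73.   823.58 877.5 ] [-130.78    0.46 -149.29]
top [[514.86   0.   285.02]
 [  0.   514.86 203.68]
 [  0.     0.     1.  ]] [ 379.18   79.17 1269.86] [-172.39   -0.8   -90.8 ]
[[325.19   0.   276.97]
 [  0.   325.19 206.75]
 [  0.     0.     1.  ]] [[  -0.     -0.97   -0.26   71.58]
 [   1.     -0.     -0.     -0.34]
 [   0.     -0.26    0.97 -157.93]
 [   0.      0.      0.      1.  ]]
```

View pics/scene.png

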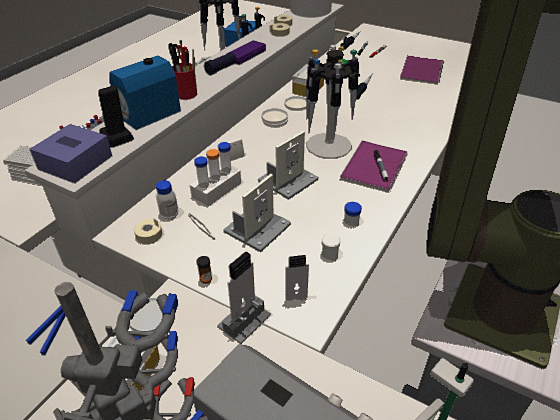

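View pics/top.png

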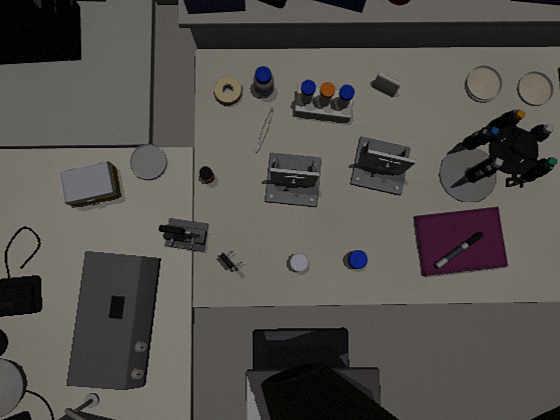

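The scene view shows the rack with the plate (243,300), a smaller decoy plate at (297,280), and the target stand at (258,215). In the top view the rack is at (183,233), the target stand at (293,180), and the bottle at (206,175).

```bash
cat >> h.py <<'E'
from scipy.spatial.transform import Rotation as Rot
def load(n):
    d=np.load(n+'.npz');return d
def ray(d,p):
    R=Rot.from_euler('xyz',d['orientation'],degrees=True).as_matrix()
    v=R@np.linalg.inv(d['mtx'])@np.array([p[0],p[1],1.]);return d['eye'],v/np.linalg.norm(v)
def onz(d,p,z):
    e,v=ray(d,p);return e+v*(z-e[2])/v[2]
def tri(p,q):
    a,u=ray(load('top'),p);b,v=ray(load('scene'),q)
    s=np.linalg.lstsq(np.c_[u,-v],b-a,rcond=None)[0];A=a+u*s[0];B=b+v*s[1];return (A+B)/2,np.linalg.norm(A-B)
def proj(d,P):
    R=Rot.from_euler('xyz',d['orientation'],degrees=True).as_matrix();c=R.T@(np.asarray(P)-d['eye']);k=d['mtx']@c;return k[:2]/k[2]
E
python3 - <<'E'
from h import *
t=load('top')['frame'];s=load('scene')['frame']
def cr(f,x,y,w,h,k): return cv2.resize(np.clip(f[y:y+h,x:x+w].astype(float)*1.5,0,255).astype('uint8'),(w*k,h*k),interpolation=cv2.INTER_CUBIC)
a=cr(t,258,145,72,70,5);b=cr(t,150,205,72,46,5)
c=cr(s,215,165,88,85,5);d=cr(s,205,245,88,100,3)
o=np.zeros((600,800,3),'uint8')
o[:350,:360]=a;o[355:585,:360]=b;o[:300,365:365+264]=d
o2=cr(s,220,172,72,76,4);o[296:600,365:365+288]=o2
cv2.imwrite('pics/crops.png',o)
E
```

```text
(no output)
```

View pics/crops.png

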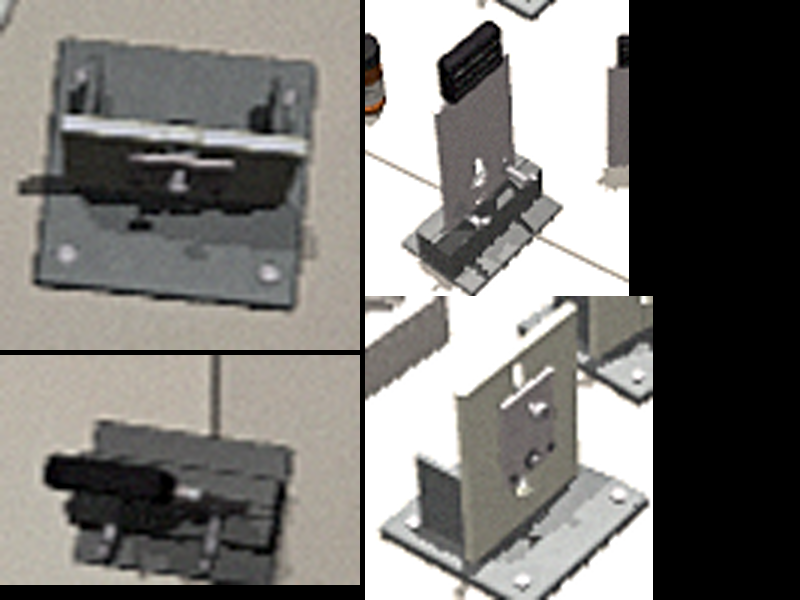

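The crops show the screw head at about (294,181.6) top and (263.6,200.2) scene, with the plunger below it. The plate's grip bar is at crop (45-172, 460-490), and the prongs point to the robot.

```bash
python3 - <<'E'
from h import *
T=load('top');S=load('scene')
A=lambda x,y:((x+.5)/5-.5+258,(y+.5)/5-.5+145)
B=lambda x,y:((x+.5)/5-.5+150,(y-355+.5)/5-.5+205)
C=lambda x,y:((x-365+.5)/4-.5+220,(y-296+.5)/4-.5+172)
D=lambda x,y:((x-365+.5)/3-.5+205,(y+.5)/3-.5+245)
yaw=lambda p,q:np.degrees(np.arctan2(-(q-p)[0],(q-p)[1]))  # direction of +y
l,rr=onz(T,A(62,131),147),onz(T,A(305,153),147);print('panel front top',l,rr,(l+rr)/2,yaw(rr,l),np.linalg.norm(l-rr))
f=[onz(T,A(*p),10) for p in((35,283),(297,307),(315,65),(62,38))];print('foot',f,yaw(f[1],f[0]),yaw(f[2],f[3]),[np.linalg.norm(f[i]-f[i-1]) for i in range(4)])
print('panel tri',tri(A(62,131),C(459,392)),tri(A(305,153),C(578,306)))
print('head',tri(A(180,183),C(540,409)))
print('grip top',[onz(T,B(*p),194) for p in((45,470),(172,487),(110,475))])
rk=[onz(T,B(*p),z) for p,z in(((95,422),5),((290,448),5),((75,562),5),((275,583),5))];print('rack',rk,yaw(rk[1],rk[0]),yaw(rk[3],rk[2]))
print('prongs',[onz(T,B(*p),48) for p in((108,557),(210,545))])
for n,p in(('bottle',(206,172)),('jarwhite',(299,261)),('jarblue',(357,258))):print(n,onz(T,p,60))
print('small plate',onz(T,(230,260),100))
E
```

```text
panel front top [602.87  93.8  147.  ] [591.74 -13.9  147.  ] [597.31  39.95 147.  ] -5.90272958312128 108.27123406347768
foot [array([553.94, 109.68,  10.  ]), array([540.42, -19.55,  10.  ]), array([662.35, -31.27,  10.  ]), array([677.5 ,  95.11,  10.  ])] -5.970635122291788 -6.837463329392772 [np.float64(124.42155014185019), np.float64(129.93983010389516), np.float64(122.48952029153467), np.float64(127.28301656183595)]
panel tri (array([604.03,  94.82, 151.84]), np.float64(4.677431399966268)) (array([591.08, -13.67, 150.11]), np.float64(0.15610892122936626))
head (array([585.91,  40.61, 108.34]), np.float64(0.38704775877376213))
grip top [array([475.41, 326.94, 194.  ]), array([467.62, 273.96, 194.  ]), array([472.98, 299.85, 194.  ])]
rack [array([515.71, 346.37,   5.  ]), array([501.65, 250.48,   5.  ]), array([447.03, 355.02,   5.  ]), array([435.5 , 257.41,   5.  ])] -8.340306727399573 -6.737727288038801
prongs [array([446.88, 330.15,  48.  ]), array([451.91, 282.14,  48.  ])]
bottle [618.99 247.57  60.  ]
jarwhite [404.95  29.34  60.  ]
jarblue [ 410.09 -106.7    60.  ]
small plate [408.46 186.69 100.  ]
```

Request:
carry_out([
  {"rz":-0.107},
  {"rz":-0.107},
  {"rz":-0.107},
  {"rz":-0.107},
  {"rz":-0.107},
  {"rz":-0.107},
  {"rz":-0.107},
  {"rz":-0.107},
  {"rz":-0.107},
  {"rz":-0.107,"z":-2},
])

```text
invalid input at $.steps[0]: expected keys rx, ry, rz, x, y, z, gripper
```

```bash
cat >> h.py <<'E'
def st(): 
    s=r.state();R=Rot.from_euler('xyz',s['orientation'],degrees=True).as_matrix();return s,R
def to(P):
    s,R=st();return R.T@(np.array(P)-s['tcp_pos'])/10
E
python3 - <<'E'
from h import *
s,R=st();print(s['t'],s['tcp_pos'],s['orientation'],s['joint_positions'],to((470,300,247)))
E
```

```text
0.15 [ 231.13 -607.    224.67] [-179.91   -0.01   20.84] [-73.89   7.12  94.62   0.    78.35  -4.73] [ 54.6  -76.27  -2.1 ]
```

Request:
carry_out([
  {"rx":0,"ry":0,"rz":-0.107,"x":0,"y":0,"z":-0.2,"gripper":100},
  {"rx":0,"ry":0,"rz":-0.107,"x":0,"y":0,"z":-0.2,"gripper":100},
  {"rx":0,"ry":0,"rz":-0.107,"x":0,"y":0,"z":-0.2,"gripper":100},
  {"rx":0,"ry":0,"rz":-0.107,"x":0,"y":0,"z":-0.2,"gripper":100},
  {"rx":0,"ry":0,"rz":-0.107,"x":0,"y":0,"z":-0.2,"gripper":100},
  {"rx":0,"ry":0,"rz":-0.107,"x":0,"y":0,"z":-0.2,"gripper":100},
  {"rx":0,"ry":0,"rz":-0.107,"x":0,"y":0,"z":-0.2,"gripper":100},
  {"rx":0,"ry":0,"rz":-0.107,"x":0,"y":0,"z":-0.2,"gripper":100},
  {"rx":0,"ry":0,"rz":-0.107,"x":0,"y":0,"z":-0.2,"gripper":100},
  {"rx":0,"ry":0,"rz":-0.107,"x":0,"y":0,"z":-0.2,"gripper":100},
])

```text
t: 0.98
tcp_pos: [231.2, -607.2, 245.2]
orientation: [-180.0, -0.0, 82.5]
contact_force: [0.1, 0.1, -0.2]
grip_width: 95.1
gripper_force: 0.0
```

```bash
python3 - <<'E'
from h import *
s,R=st();print(s['t'],s['tcp_pos'],s['orientation'],s['joint_positions'],to((470,300,247)))
E
```

```text
0.9833 [ 231.21 -607.19  245.19] [-179.98   -0.05   82.46] [-73.89   6.46  93.36   0.    80.23 -66.34] [93.07 11.76 -0.11]
```

Request:
carry_out([
  {"rx":0,"ry":0,"rz":0,"x":3.1,"y":0.39,"z":0,"gripper":100},
  {"rx":0,"ry":0,"rz":0,"x":3.1,"y":0.39,"z":0,"gripper":100},
  {"rx":0,"ry":0,"rz":0,"x":3.1,"y":0.39,"z":0,"gripper":100},
  {"rx":0,"ry":0,"rz":0,"x":3.1,"y":0.39,"z":0,"gripper":100},
  {"rx":0,"ry":0,"rz":0,"x":3.1,"y":0.39,"z":0,"gripper":100},
  {"rx":0,"ry":0,"rz":0,"x":3.1,"y":0.39,"z":0,"gripper":100},
  {"rx":0,"ry":0,"rz":0,"x":3.1,"y":0.39,"z":0,"gripper":100},
  {"rx":0,"ry":0,"rz":0,"x":3.1,"y":0.39,"z":0,"gripper":100},
  {"rx":0,"ry":0,"rz":0,"x":3.1,"y":0.39,"z":0,"gripper":100},
  {"rx":0,"ry":0,"rz":0,"x":3.1,"y":0.39,"z":0,"gripper":100},
])

```text
t: 1.82
tcp_pos: [312.2, -304.1, 245.3]
orientation: [-180.0, -0.0, 82.1]
contact_force: [-0.3, 0.5, 1.3]
grip_width: 94.9
gripper_force: 0.0
```

Request:
carry_out([
  {"rx":0,"ry":0,"rz":0,"x":3.1,"y":0.39,"z":0,"gripper":100},
  {"rx":0,"ry":0,"rz":0,"x":3.1,"y":0.39,"z":0,"gripper":100},
  {"rx":0,"ry":0,"rz":0,"x":3.1,"y":0.39,"z":0,"gripper":100},
  {"rx":0,"ry":0,"rz":0,"x":3.1,"y":0.39,"z":0,"gripper":100},
  {"rx":0,"ry":0,"rz":0,"x":3.1,"y":0.39,"z":0,"gripper":100},
  {"rx":0,"ry":0,"rz":0,"x":3.1,"y":0.39,"z":0,"gripper":100},
  {"rx":0,"ry":0,"rz":0,"x":3.1,"y":0.39,"z":0,"gripper":100},
  {"rx":0,"ry":0,"rz":0,"x":3.1,"y":0.39,"z":0,"gripper":100},
  {"rx":0,"ry":0,"rz":0,"x":3.1,"y":0.39,"z":0,"gripper":100},
  {"rx":0,"ry":0,"rz":0,"x":3.1,"y":0.39,"z":0,"gripper":100},
])

```text
t: 2.65
tcp_pos: [393.1, -2.3, 245.5]
orientation: [180.0, 0.0, 82.2]
contact_force: [0.6, -0.3, 0.4]
grip_width: 95.4
gripper_force: 0.0
```

```bash
python3 - <<'E'
from h import *
s,R=st();print(s['t'],s['tcp_pos'],s['orientation'],s['joint_positions'],to((470,300,247)))
c=imaging.camera("wrist");cv2.imwrite("pics/w1.png",c["frame"]);np.savez('w1',R=R,p=s['tcp_pos'],**c)
E
```

```text
2.65 [393.08  -2.33 245.53] [179.98   0.    82.15] [ -8.17 -28.84 123.57  -0.    85.25  -0.33] [31.    3.49 -0.15]
```

View pics/w1.png

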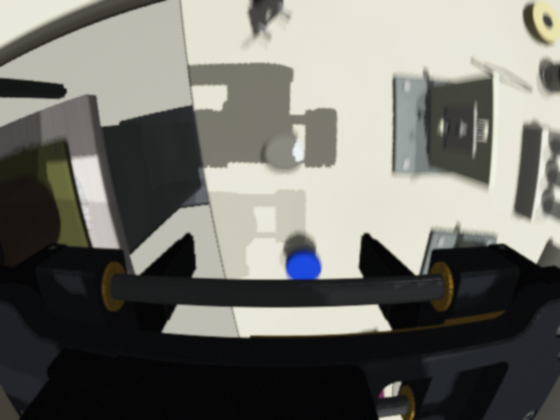

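The wrist view shows the target stand at (450,128) with the screw head near (445,127), and the jars below the fingers. Up is +y and right is +x. I'll move on towards the plate.

Request:
carry_out([
  {"rx":0,"ry":0,"rz":0,"x":3.1,"y":0.35,"z":0,"gripper":100},
  {"rx":0,"ry":0,"rz":0,"x":3.1,"y":0.35,"z":0,"gripper":100},
  {"rx":0,"ry":0,"rz":0,"x":3.1,"y":0.35,"z":0,"gripper":100},
  {"rx":0,"ry":0,"rz":0,"x":3.1,"y":0.35,"z":0,"gripper":100},
  {"rx":0,"ry":0,"rz":0,"x":3.1,"y":0.35,"z":0,"gripper":100},
  {"rx":0,"ry":0,"rz":0,"x":3.1,"y":0.35,"z":0,"gripper":100},
  {"rx":0,"ry":0,"rz":0,"x":3.1,"y":0.35,"z":0,"gripper":100},
  {"rx":0,"ry":0,"rz":0,"x":3.1,"y":0.35,"z":0,"gripper":100},
  {"rx":0,"ry":0,"rz":0,"x":2.5,"y":0.35,"z":0,"gripper":100},
  {"rx":0,"ry":0,"rz":0,"x":1,"y":0.3,"z":0,"gripper":100},
])

```text
t: 3.53
tcp_pos: [466.1, 274.0, 245.1]
orientation: [-179.9, -0.0, 82.3]
contact_force: [-0.4, -1.1, -0.2]
grip_width: 95.3
gripper_force: 0.0
```

```bash
python3 - <<'E'
from h import *
s,R=st();print(s['t'],s['tcp_pos'],s['orientation'],s['joint_positions'])
c=imaging.camera("wrist");cv2.imwrite("pics/w2.png",c["frame"]);np.savez('w2',R=R,p=s['tcp_pos'],**c)
E
```

```text
3.5333 [466.06 274.04 245.11] [-179.95   -0.01   82.3 ] [ 24.75  -7.49 107.22   0.04  80.3   32.44]
```

View pics/w2.png

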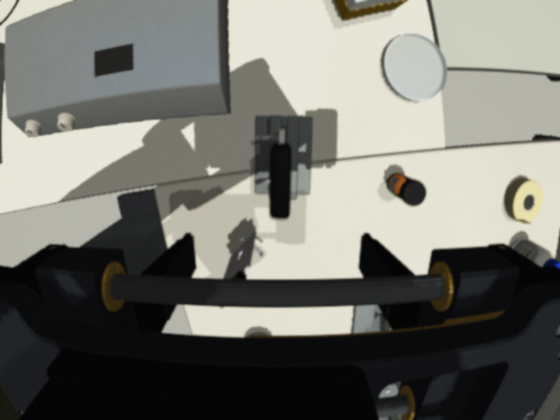

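The bar's top shows from (283,145) to (280,217), almost aligned with the tool. The bottle is at (405,188).

```bash
cat >> h.py <<'E'
def wray(w,p):
    m=w['mtx'];x=(np.array(p,float)-[m[0,2],m[1,2]])/m[0,0];th=np.linalg.norm(x)
    v=np.r_[x/th*np.sin(th),np.cos(th)] if th>0 else np.array([0,0,1.])
    H=w['hand_eye'];return w['p']+w['R']@H[:3,3],w['R']@H[:3,:3]@v
def wonz(w,p,z):
    e,v=wray(w,p);return e+v*(z-e[2])/v[2]
E
python3 - <<'E'
from h import *
w=np.load('w2.npz');g=w['frame'].max(2)[135:225,262:300]
m=(g<35).astype('uint8');n,l,s,c=cv2.connectedComponentsWithStats(m);k=1+s[1:,4].argmax();print(s[k],c[k])
for y in range(0,90,6):
    x=np.where(l[y]==k)[0]
    if len(x):print(y+135,x.min()+262,x.max()+262,wonz(w,(x.min()+262-.5,y+135),194)[:2],wonz(w,(x.max()+262.5,y+135),194)[:2])
E
```

```text
[   6    7   23   75 1439] [17.37 42.99]
147 270 290 [468.64 330.63] [481.99 328.84]
153 269 290 [467.47 326.87] [481.49 324.98]
159 268 290 [466.29 323.1 ] [480.99 321.12]
165 268 290 [465.75 319.22] [480.49 317.23]
171 270 289 [466.49 315.15] [479.35 313.41]
177 270 289 [465.94 311.23] [478.84 309.49]
183 271 288 [466.03 307.2 ] [477.69 305.63]
189 270 288 [464.83 303.32] [477.18 301.65]
195 271 288 [464.92 299.24] [476.67 297.65]
201 271 288 [464.35 295.21] [476.16 293.61]
207 271 288 [463.78 291.14] [475.65 289.53]
213 271 287 [463.2  287.03] [474.46 285.51]
```

```bash
python3 - <<'E'
from h import *
S=load('scene');T=load('top');w=np.load('w2.npz')
D=lambda x,y:((x-365+.5)/3-.5+205,(y+.5)/3-.5+245)
for p in((440,62),(452,70),(500,30),(490,22)):print('bar',D(*p),onz(S,D(*p),194))
for n,P in(('z194',(472,300,194)),('b',(472,308,194))):print(n,proj(S,P),proj(T,P))
print('bottle cap wrist',wonz(w,(411,191),66),'bottle top cam',onz(T,(206,172),66), 'bottle scene', onz(S,(203.5,261),66))
# rack ends in wrist, z=34
for p in((257,117),(311,118),(256,196),(310,190)):print('rack',wonz(w,p,34))
E
```

```text
bar (229.66666666666666, 265.3333333333333) [481.12 324.46 194.  ]
bar (233.66666666666666, 268.0) [470.74 326.26 194.  ]
bar (249.66666666666666, 254.66666666666666) [463.85 282.05 194.  ]
bar (246.33333333333334, 252.0) [473.36 279.29 194.  ]
z194 [240.94 258.96] [171.52 229.07]
b [238.59 261.6 ] [167.67 229.12]
bottle cap wrist [614.96 255.29  66.  ] bottle top cam [617.8  246.74  66.  ] bottle scene [616.28 249.89  66.  ]
rack [454.05 355.2   34.  ]
rack [514.07 346.16  34.  ]
rack [439.8 265.1  34. ]
rack [503.04 263.8   34.  ]
```

```bash
python3 - <<'E'
from h import *
s,R=st();print(s['t'],s['tcp_pos'],s['orientation'])
c=imaging.camera("wrist");np.savez('w3',R=R,p=s['tcp_pos'],**c);w=np.load('w3.npz')
g=w['frame'].max(2)[135:235,262:300]
m=(g<35).astype('uint8');n,l,q,cc=cv2.connectedComponentsWithStats(m);k=1+q[1:,4].argmax();print(q[k])
y0=q[k][1]+q[k][3]+135
for y in range(y0-60,y0,8):
    x=np.where(l[y-135]==k)[0];print(y,wonz(w,(x.min()+261.5,y),194)[:2],wonz(w,(x.max()+262.5,y),194)[:2])
print(wonz(w,(282,y0),194))
E
```

```text
3.5833 [466.49 274.   245.08] [-179.96   -0.02   82.3 ]
[   5    9   23   76 1440]
160 [466.65 322.42] [480.71 320.52]
168 [465.28 317.33] [479.4  315.42]
176 [465.83 311.94] [478.08 310.29]
184 [465.09 306.69] [477.4  305.03]
192 [464.34 301.39] [476.72 299.71]
200 [464.24 295.94] [476.03 294.34]
208 [463.47 290.52] [474.68 289.  ]
216 [462.69 285.02] [473.98 283.5 ]
[470.63 281.12 194.  ]
```

Request:
carry_out([
  {"rx":0,"ry":0,"rz":0,"x":1.0,"y":0.06,"z":0,"gripper":60},
  {"rx":0,"ry":0,"rz":0,"x":1.0,"y":0,"z":0,"gripper":60},
  {"rx":0,"ry":0,"rz":0,"x":0.9,"y":0,"z":0,"gripper":60},
  {"rx":0,"ry":0,"rz":0,"x":0,"y":0,"z":1.5,"gripper":60},
  {"rx":0,"ry":0,"rz":0,"x":0,"y":0,"z":1.5,"gripper":60},
  {"rx":0,"ry":0,"rz":0,"x":0,"y":0,"z":1.5,"gripper":60},
  {"rx":0,"ry":0,"rz":0,"x":0,"y":0,"z":1.5,"gripper":60},
  {"rx":0,"ry":0,"rz":0,"x":0,"y":0,"z":1.0,"gripper":60},
  {"rx":0,"ry":0,"rz":0,"x":0,"y":0,"z":0.3,"gripper":60},
  {"rx":0,"ry":0,"rz":0,"x":0,"y":0,"z":0,"gripper":60},
])

```text
t: 4.47
tcp_pos: [470.1, 300.1, 171.8]
orientation: [-179.9, 0.1, 82.1]
contact_force: [-0.2, -0.4, 0.2]
grip_width: 57.3
gripper_force: 0.0
```

Request:
carry_out([
  {"rx":0,"ry":0,"rz":0,"x":0,"y":0,"z":0,"gripper":5},
  {"rx":0,"ry":0,"rz":0,"x":0,"y":0,"z":0,"gripper":5},
  {"rx":0,"ry":0,"rz":0,"x":0,"y":0,"z":0,"gripper":5},
  {"rx":0,"ry":0,"rz":0,"x":0,"y":0,"z":0,"gripper":5},
  {"rx":0,"ry":0,"rz":0,"x":0,"y":0,"z":0,"gripper":5},
  {"rx":0,"ry":0,"rz":0,"x":0,"y":0,"z":0,"gripper":5},
  {"rx":0,"ry":0,"rz":0,"x":0,"y":0,"z":0,"gripper":5},
  {"rx":0,"ry":0,"rz":0,"x":0,"y":0,"z":0,"gripper":5},
], squeeze=25)

```text
t: 5.13
tcp_pos: [471.7, 300.3, 172.8]
orientation: [179.8, -0.0, 82.1]
contact_force: [3.3, -0.3, -2.3]
grip_width: 14.2
gripper_force: 24.8
```

```bash
python3 - <<'E'
from h import *
s,R=st();print(s)
E
```

```text
{'t': 5.1333, 'joint_positions': array([ 27.03,  -2.23, 109.37,  -0.08,  72.68,  34.91]), 'joint_vel': array([-0.13,  0.08,  0.05, -0.35, -0.42,  0.05]), 'joint_torque': array([  1.43, -33.9 , -34.13,   0.84,   1.34,  -0.12]), 'tcp_pos': array([471.66, 300.33, 172.85]), 'orientation': array([179.81,  -0.03,  82.15]), 'contact_force': array([ 3.34, -0.33, -2.34]), 'torque': array([-0.11, -1.11, -0.13]), 'gripper_force': 24.811934530735016, 'grip_width': 14.169178314940208}
```

Request:
carry_out([
  {"rx":0,"ry":0,"rz":0,"x":0,"y":0,"z":-0.3,"gripper":5},
  {"rx":0,"ry":0,"rz":0,"x":0,"y":0,"z":-0.7,"gripper":5},
  {"rx":0,"ry":0,"rz":0,"x":0,"y":0,"z":-1,"gripper":5},
  {"rx":0,"ry":0,"rz":0,"x":0,"y":0,"z":-1,"gripper":5},
  {"rx":0,"ry":0,"rz":0,"x":0,"y":0,"z":-1,"gripper":5},
  {"rx":0,"ry":0,"rz":0,"x":0,"y":0,"z":-1,"gripper":5},
  {"rx":0,"ry":0,"rz":0,"x":0,"y":0,"z":-1,"gripper":5},
  {"rx":0,"ry":0,"rz":0,"x":0,"y":0,"z":-1,"gripper":5},
  {"rx":0,"ry":0,"rz":0,"x":0,"y":0,"z":-1,"gripper":5},
  {"rx":0,"ry":0,"rz":0,"x":0,"y":0,"z":-1,"gripper":5},
])

```text
t: 5.97
tcp_pos: [470.4, 300.4, 263.7]
orientation: [-180.0, -0.0, 82.2]
contact_force: [0.4, -0.2, -2.6]
grip_width: 14.1
gripper_force: 25.0
```

Request:
carry_out([
  {"rx":0,"ry":0,"rz":0,"x":-1,"y":0.4,"z":-0.5,"gripper":5},
  {"rx":0,"ry":0,"rz":0,"x":-2,"y":0.8,"z":-0.5,"gripper":5},
  {"rx":0,"ry":0,"rz":0,"x":-2.5,"y":0.9,"z":0,"gripper":5},
  {"rx":0,"ry":0,"rz":0,"x":-2.5,"y":0.9,"z":0,"gripper":5},
  {"rx":0,"ry":0,"rz":0,"x":-2.5,"y":0.9,"z":0,"gripper":5},
  {"rx":0,"ry":0,"rz":0,"x":-2.5,"y":0.9,"z":0,"gripper":5},
  {"rx":0,"ry":0,"rz":0,"x":-2.5,"y":0.9,"z":0,"gripper":5},
  {"rx":0,"ry":0,"rz":0,"x":-2.5,"y":0.9,"z":0,"gripper":5},
  {"rx":0,"ry":0,"rz":0,"x":-2.5,"y":0.9,"z":0,"gripper":5},
  {"rx":0,"ry":0,"rz":0,"x":-2,"y":0.6,"z":0,"gripper":5},
])

```text
t: 6.8
tcp_pos: [520.1, 63.9, 272.8]
orientation: [-180.0, 0.0, 82.1]
contact_force: [1.1, -0.1, -2.2]
grip_width: 13.8
gripper_force: 25.0
```

```bash
python3 - <<'E'
from h import *
s,R=st();print(s['t'],s['tcp_pos'],s['orientation'],s['contact_force'],s['torque'],s['grip_width'],to((523,46,223)))
E
```

```text
6.8 [520.08  63.91 272.77] [-179.99    0.04   82.09] [ 1.07 -0.11 -2.2 ] [-0.03 -0.06  0.01] 13.832063124541099 [-1.73  0.54  4.98]
```

Request:
carry_out([
  {"rx":0,"ry":0,"rz":-0.017,"x":-0.9,"y":0.2,"z":0.5,"gripper":5},
  {"rx":0,"ry":0,"rz":-0.017,"x":-0.8,"y":0.2,"z":1,"gripper":5},
  {"rx":0,"ry":0,"rz":0,"x":0,"y":0,"z":1,"gripper":5},
  {"rx":0,"ry":0,"rz":0,"x":0,"y":0,"z":1,"gripper":5},
  {"rx":0,"ry":0,"rz":0,"x":0,"y":0,"z":1,"gripper":5},
  {"rx":0,"ry":0,"rz":0,"x":0,"y":0,"z":0.4,"gripper":5},
  {"rx":0,"ry":0,"rz":0,"x":0,"y":0,"z":0,"gripper":5},
  {"rx":0,"ry":0,"rz":0,"x":0,"y":0,"z":0,"gripper":5},
  {"rx":0,"ry":0,"rz":0,"x":0,"y":0,"z":0,"gripper":5},
])

```text
t: 7.55
tcp_pos: [522.2, 49.4, 224.3]
orientation: [179.9, -0.0, 84.1]
contact_force: [0.4, -0.4, -2.4]
grip_width: 14.1
gripper_force: 25.0
```

```bash
python3 - <<'E'
from h import *
s,R=st();print(s['t'],s['tcp_pos'],s['orientation'])
F={}
for n in('scene','top','wrist'):
    c=imaging.camera(n);F[n]=c['frame']
    np.savez(n+'2',**{k:np.array(v) for k,v in c.items()})
print(r.state()['tcp_pos'])
def cr(f,x,y,w,h,k): return cv2.resize(np.clip(f[y:y+h,x:x+w].astype(float)*1.5,0,255).astype('uint8'),(w*k,h*k),interpolation=cv2.INTER_CUBIC)
S=load('scene2');P=proj(S,s['tcp_pos']-[0,0,110]);T=load('top2');Q=proj(T,s['tcp_pos']);print(P,Q)
o=np.zeros((600,800,3),'uint8')
x,y=int(P[0])-45,int(P[1])-60;o[:600,:450]=cr(F['scene'],x,y,90,120,5)
x2,y2=int(Q[0])-40,int(Q[1])-35;o[:280,460:460+320]=cr(F['top'],x2,y2,80,70,4)
o[290:290+300,460:460+340]=cv2.resize(F['wrist'][100:350,180:463],(340,300))
print(x,y,x2,y2);cv2.imwrite('pics/c2.png',o)
E
```

```text
7.55 [522.19  49.42 224.27] [179.95  -0.01  84.14]
[522.25  49.22 224.44]
[284.11 208.53] [291.48 201.86]
239 148 251 166
```

View pics/c2.png

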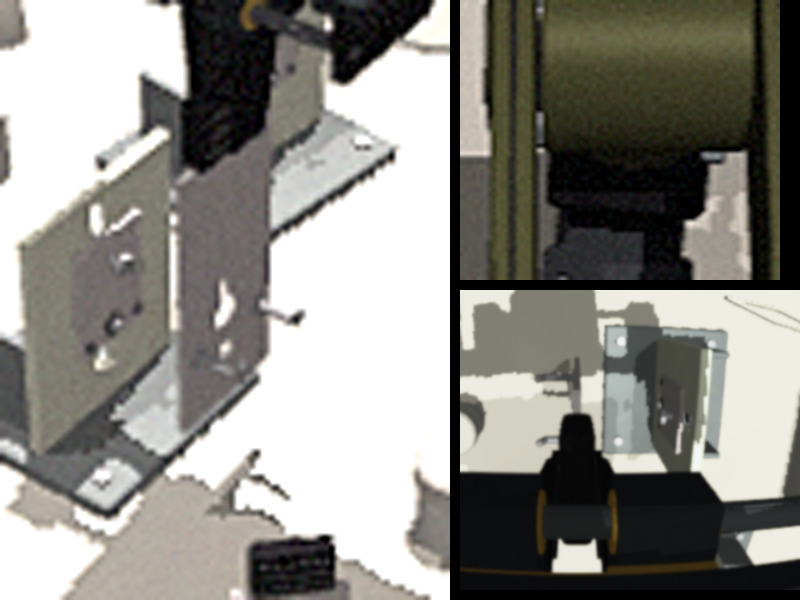

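The scene view shows the keyhole entry at crop (222,304), the detent hole at (226,345), the screw head at (123,263), and the plate's bottom corners at (182,432) and (264,378). The top view is blocked by the arm.

```bash
python3 - <<'E'
from h import *
S=load('scene2')
C=lambda x,y:((x+.5)/5-.5+239,(y+.5)/5-.5+148)
U=lambda P:((proj(S,P)-[239,148]+.5)*5-.5)
tcp=np.array([522.25,49.25,224.35]);th=np.radians(-5.9)
X=np.array([np.cos(th),np.sin(th),0]);Y=np.array([-np.sin(th),np.cos(th),0]);Z=np.array([0,0,1.])
O=tcp-[0,0,166.85]
for n,x,y,z in(('key',0,0,52),('slottop',0,0,74.5),('keybot',0,0,43.5),('det',0,0,30),('bl+',-2,35,0),('br-',-2,-35,0),('topL',-2,35,152)):print(n,U(O+x*X+y*Y+z*Z))
def onplane(p,P0):
    e,v=ray(S,p);q=e+v*((P0-e)@X)/(v@X);return (q-P0)@Y,(q-P0)@Z
print('entry yz offs',onplane(C(222,304),O+52*Z)); print('det',onplane(C(226,345),O+30*Z))
print('bl',onplane(C(182,432),O-2*X+35*Y),'br',onplane(C(264,378),O-2*X-35*Y))
# stand: panel corners
st0=np.array([597.3,40.2,0])
for n,x,y,z in(('pL',0,55,147),('pR',0,-55,147),('pLb',0,55,10),('scr',-15,0,108),('plg',-8,0,66)):print(n,U(st0+x*X+y*Y+z*Z))
print('screw',onplane(C(123,263),st0-14*X)); print('plunger',onplane(C(115,323),st0-8*X))
# subpixel blobs
f=S['frame'];g=f.max(2)
for nm,(x,y) in(('key',C(222,300)),('det',C(226,345)),('scr',C(123,263))):
    x,y=int(round(x)),int(round(y));print(nm,x-6,y-8);print(g[y-8:y+9,x-6:x+7])
E
```

```text
key [227.63 312.02]
slottop [227.65 275.84]
keybot [227.62 325.45]
det [227.6  346.52]
bl+ [188.27 433.49]
br- [272.   355.64]
topL [184.85 183.89]
entry yz offs (np.float64(4.545254679550429), np.float64(8.165385256542663))
det (np.float64(1.318672745857248), np.float64(1.9223107437838962))
bl (np.float64(4.956121162140586), np.float64(4.776021869535725)) br (np.float64(6.7283207769793245), np.float64(-10.15440790626758))
pL [ 29.91 249.8 ]
pR [171.2  136.44]
pLb [ 43.98 460.1 ]
scr [129.18 265.55]
plg [120.31 324.81]
screw (np.float64(3.4918793801105763), np.float64(111.45888740004091))
plunger (np.float64(4.131200497773554), np.float64(70.09320612770114))
key 277 200
[[ 73  76  75  67  75  73  71  77  71  77  74  79  72]
 [ 75  72  73  73  71  72  71  75  74  75  71  73  74]
 [ 73  76  78  72  75  74  74  70  75  73  73  72  75]
 [ 75  75  77  70  74  68  81  77  73  72  70  75  71]
 [ 72  75  73  75  72  69 129  85  72  72  79  70  75]
 [ 72  73  72  73  69  64 165  98  65  74  76  70  72]
 [ 75  72  74  76  70  61 161 122  75  73  71  70  76]
 [ 71  76  71  68  71  60 153 228 12
[... 1710 characters left out ...]
80  76  75  76  75  75  78  90  84  88]
 [ 83  76  78  77  77  79  70  73  74  76  82  89  85]
 [ 75  73  77  74  77  75  92 102  80  76  87  92  84]
 [ 74  79  77  71  89  84 163 180 110  73  80  85  88]
 [ 78  75  77  71  83 101  91  56  50  70  72  84  89]
 [ 75  78  76  73  69  86  68  53  54  74  70  85  86]
 [ 79  76  74  80  67  73  54  65  61  72  75  84  83]
 [ 76  78  79  76  78  70  71  77  75  75  86  87  88]
 [ 78  79  76  76  77  78  78  78  74  73  84  85  83]
 [ 74  76  77  79  78  77  73  76  75  77  82  84  88]
 [ 80  79  76  78  79  77  75  79  77  76  82  89  87]
 [ 78  75  80  79  78  77  77  78  78  75  83  87  87]
 [ 79  77  80  80  79  81  77  76  78  55  73  82  82]]
```

Request:
carry_out([
  {"rx":0,"ry":0,"rz":0,"x":-0.08,"y":0.8,"z":0.2,"gripper":5},
  {"rx":0,"ry":0,"rz":0,"x":0,"y":1,"z":0.2,"gripper":5},
  {"rx":0,"ry":0,"rz":0,"x":0,"y":1,"z":0,"gripper":5},
  {"rx":0,"ry":0,"rz":0,"x":0,"y":1,"z":0,"gripper":5},
  {"rx":0,"ry":0,"rz":0,"x":0,"y":0.8,"z":0,"gripper":5},
  {"rx":0,"ry":0,"rz":0,"x":0,"y":0.4,"z":0,"gripper":5},
  {"rx":0,"ry":0,"rz":0,"x":0,"y":0,"z":0,"gripper":5},
  {"rx":0,"ry":0,"rz":0,"x":0,"y":0,"z":0,"gripper":5},
])

```text
t: 8.37
tcp_pos: [571.7, 43.1, 219.4]
orientation: [-180.0, 0.0, 84.1]
contact_force: [-0.5, 0.1, -1.9]
grip_width: 13.8
gripper_force: 25.0
```

```bash
cat >> h.py <<'E'
X=np.array([np.cos(np.radians(-5.9)),np.sin(np.radians(-5.9)),0]);Y=np.array([-X[1],X[0],0]);ST0=np.array([597.3,40.2,0])
def rep():
    s,R=st();d=s['tcp_pos']-ST0;f=s['contact_force'];print('t%.2f'%s['t'],'plate in stand x,y,keyz:',np.array([d@X,d@Y,d[2]-114.85]),'F',np.array([f@X,f@Y,f[2]]),'M',s['torque'],s['orientation'])
E
python3 - <<'E'
from h import *
rep();c=imaging.camera('scene');f=c['frame'];np.savez('scene3',**{k:np.array(v) for k,v in c.items()})
g=imaging.camera('wrist')['frame']
k=lambda f,x,y,w,h,m:cv2.resize(np.clip(f[y:y+h,x:x+w].astype(float)*1.5,0,255).astype('uint8'),(w*m,h*m),interpolation=cv2.INTER_CUBIC)
o=np.zeros((600,800,3),'uint8');o[:600,:420]=k(f,230,150,70,100,6);o[:450,425:800]=k(g,255,130,125,150,3);cv2.imwrite('pics/c3.png',o)
E
```

```text
t8.37 plate in stand x,y,keyz: [-25.79   0.23 104.58] F [-0.47  0.01 -1.86] M [-0.   -0.07 -0.01] [-179.96    0.     84.1 ]
```

View pics/c3.png

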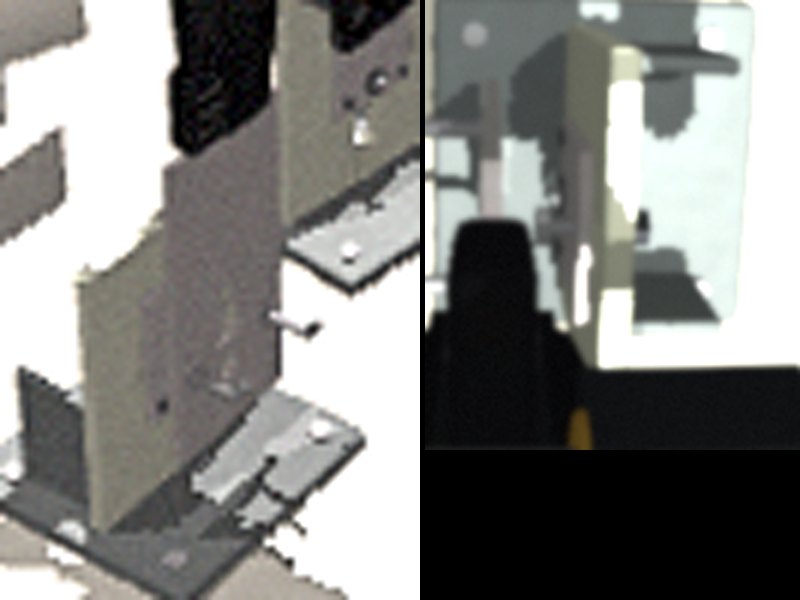

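The scene shows the plate close in front of the clamp block, lined up by eye. The wrist view shows the screw just behind the plate at (548,225). Now I'll feel forward.

Request:
carry_out([
  {"rx":0,"ry":0,"rz":0,"x":0,"y":0.3,"z":-0.05,"gripper":5},
  {"rx":0,"ry":0,"rz":0,"x":0,"y":0.3,"z":0,"gripper":5},
  {"rx":0,"ry":0,"rz":0,"x":0,"y":0.2,"z":0,"gripper":5},
  {"rx":0,"ry":0,"rz":0,"x":0,"y":0.2,"z":0,"gripper":5},
  {"rx":0,"ry":0,"rz":0,"x":0,"y":0.2,"z":0,"gripper":5},
  {"rx":0,"ry":0,"rz":0,"x":0,"y":0,"z":0,"gripper":5},
  {"rx":0,"ry":0,"rz":0,"x":0,"y":0,"z":0,"gripper":5},
])

```text
t: 9.05
tcp_pos: [583.5, 41.6, 219.9]
orientation: [-180.0, 0.0, 84.1]
contact_force: [-0.1, -0.4, -2.2]
grip_width: 14.0
gripper_force: 25.0
```

```bash
python3 -c "
from h import *
rep()"
```

```text
t9.05 plate in stand x,y,keyz: [-13.86  -0.07 105.1 ] F [-0.04 -0.43 -2.21] M [-0.3   0.02 -0.01] [-179.99    0.04   84.1 ]
```

Request:
carry_out([
  {"rx":0,"ry":0,"rz":0,"x":0,"y":0.1,"z":0,"gripper":5},
  {"rx":0,"ry":0,"rz":0,"x":0,"y":0.1,"z":0,"gripper":5},
  {"rx":0,"ry":0,"rz":0,"x":0,"y":0.1,"z":0,"gripper":5},
  {"rx":0,"ry":0,"rz":0,"x":0,"y":0,"z":0,"gripper":5},
  {"rx":0,"ry":0,"rz":0,"x":0,"y":0,"z":0,"gripper":5},
])

```text
t: 9.47
tcp_pos: [586.6, 41.3, 220.1]
orientation: [180.0, 0.0, 84.1]
contact_force: [-0.1, -1.5, -1.4]
grip_width: 13.8
gripper_force: 25.0
```

```bash
python3 -c "
from h import *
rep()"
```

```text
t9.47 plate in stand x,y,keyz: [-10.77  -0.02 105.29] F [ 0.02 -1.49 -1.42] M [-0.53  0.04  0.03] [179.98   0.03  84.1 ]
```

Side force only: the head is in the keyhole and touching its −Y/lower facet. I'll shift a little and push on.

Request:
carry_out([
  {"rx":0,"ry":0,"rz":0,"x":-0.08,"y":0,"z":-0.04,"gripper":5},
  {"rx":0,"ry":0,"rz":0,"x":-0.04,"y":0.1,"z":-0.04,"gripper":5},
  {"rx":0,"ry":0,"rz":0,"x":0,"y":0.1,"z":0,"gripper":5},
  {"rx":0,"ry":0,"rz":0,"x":0,"y":0,"z":0,"gripper":5},
  {"rx":0,"ry":0,"rz":0,"x":0,"y":0,"z":0,"gripper":5},
])

```text
t: 9.88
tcp_pos: [588.2, 40.3, 221.0]
orientation: [-180.0, -0.0, 84.1]
contact_force: [-1.0, -0.6, -2.1]
grip_width: 13.9
gripper_force: 25.0
```

```bash
python3 -c "
from h import *
rep()"
```

```text
t9.88 plate in stand x,y,keyz: [ -9.04  -0.8  106.12] F [-0.96 -0.75 -2.15] M [-0.03  0.27  0.04] [-179.97   -0.02   84.1 ]
```

Request:
carry_out([
  {"rx":0,"ry":0,"rz":0,"x":0,"y":0.1,"z":0,"gripper":5},
  {"rx":0,"ry":0,"rz":0,"x":0,"y":0.1,"z":0,"gripper":5},
  {"rx":0,"ry":0,"rz":0,"x":0,"y":0,"z":0,"gripper":5},
  {"rx":0,"ry":0,"rz":0,"x":0,"y":0,"z":0,"gripper":5},
])

```text
t: 10.22
tcp_pos: [589.9, 40.2, 220.9]
orientation: [-179.9, -0.0, 84.1]
contact_force: [-3.7, 0.3, -0.5]
grip_width: 14.3
gripper_force: 25.0
```

```bash
python3 -c "
from h import *
rep()"
```

```text
t10.22 plate in stand x,y,keyz: [ -7.36  -0.81 106.04] F [-3.67 -0.09 -0.49] M [0.05 0.94 0.  ] [-179.92   -0.01   84.1 ]
```

Request:
carry_out([
  {"rx":0,"ry":0,"rz":0,"x":0,"y":0.1,"z":0,"gripper":5},
  {"rx":0,"ry":0,"rz":0,"x":0,"y":0.1,"z":0,"gripper":5},
  {"rx":0,"ry":0,"rz":0,"x":0,"y":0.05,"z":0,"gripper":5},
  {"rx":0,"ry":0,"rz":0,"x":0,"y":0,"z":0,"gripper":5},
  {"rx":0,"ry":0,"rz":0,"x":0,"y":0,"z":0,"gripper":5},
])

```text
t: 10.63
tcp_pos: [592.5, 39.8, 220.9]
orientation: [-179.9, -0.0, 84.1]
contact_force: [-4.1, 0.9, 1.1]
grip_width: 14.1
gripper_force: 25.0
```

```bash
python3 -c "
from h import *
rep()"
```

```text
t10.63 plate in stand x,y,keyz: [ -4.71  -0.89 106.04] F [-4.16  0.45  1.07] M [ 0.19  1.41 -0.06] [-179.95   -0.01   84.1 ]
```

Request:
carry_out([
  {"rx":0,"ry":0,"rz":0,"x":0,"y":0.05,"z":0.1,"gripper":5},
  {"rx":0,"ry":0,"rz":0,"x":0,"y":0,"z":0.1,"gripper":5},
  {"rx":0,"ry":0,"rz":0,"x":0,"y":0,"z":0.1,"gripper":5},
  {"rx":0,"ry":0,"rz":0,"x":0,"y":0,"z":0.1,"gripper":5},
  {"rx":0,"ry":0,"rz":0,"x":0,"y":0,"z":0,"gripper":5},
  {"rx":0,"ry":0,"rz":0,"x":0,"y":0,"z":0,"gripper":5},
])

```text
t: 11.13
tcp_pos: [592.9, 39.7, 216.2]
orientation: [-179.9, 0.0, 84.1]
contact_force: [-5.0, 1.5, -2.6]
grip_width: 13.9
gripper_force: 25.0
```

```bash
python3 -c "
from h import *
rep()"
```

```text
t11.13 plate in stand x,y,keyz: [ -4.32  -0.98 101.39] F [-5.15  0.94 -2.61] M [0.2  1.48 0.  ] [-179.93    0.     84.1 ]
```

Request:
carry_out([
  {"rx":0,"ry":0,"rz":0,"x":-0.03,"y":0,"z":0.1,"gripper":5},
  {"rx":0,"ry":0,"rz":0,"x":0,"y":0,"z":0.1,"gripper":5},
  {"rx":0,"ry":0,"rz":0,"x":0,"y":0,"z":0.1,"gripper":5},
  {"rx":0,"ry":0,"rz":0,"x":0,"y":0,"z":0.1,"gripper":5},
  {"rx":0,"ry":0,"rz":0,"x":0,"y":0,"z":0,"gripper":5},
  {"rx":0,"ry":0,"rz":0,"x":0,"y":0,"z":0,"gripper":5},
])

```text
t: 11.63
tcp_pos: [593.1, 39.3, 212.7]
orientation: [-180.0, 0.0, 84.1]
contact_force: [-5.2, 0.7, -0.8]
grip_width: 13.6
gripper_force: 25.1
```

```bash
python3 -c "
from h import *
rep()"
```

```text
t11.63 plate in stand x,y,keyz: [-4.09 -1.28 97.81] F [-5.26  0.11 -0.81] M [0.17 1.53 0.04] [-179.97    0.     84.1 ]
```

Request:
carry_out([
  {"rx":0,"ry":0,"rz":0,"x":0,"y":0,"z":0.1,"gripper":5},
  {"rx":0,"ry":0,"rz":0,"x":0,"y":0,"z":0.1,"gripper":5},
  {"rx":0,"ry":0,"rz":0,"x":0,"y":0,"z":0.1,"gripper":5},
  {"rx":0,"ry":0,"rz":0,"x":0,"y":0,"z":0.1,"gripper":5},
  {"rx":0,"ry":0,"rz":0,"x":0,"y":0,"z":0.1,"gripper":5},
  {"rx":0,"ry":0,"rz":0,"x":0,"y":0,"z":0.1,"gripper":5},
  {"rx":0,"ry":0,"rz":0,"x":0,"y":0,"z":0,"gripper":5},
  {"rx":0,"ry":0,"rz":0,"x":0,"y":0,"z":0,"gripper":5},
])

```text
t: 12.3
tcp_pos: [593.0, 39.2, 206.5]
orientation: [-180.0, 0.0, 84.1]
contact_force: [-4.9, 1.0, -1.8]
grip_width: 14.0
gripper_force: 25.0
```

```bash
python3 -c "
from h import *
rep()"
```

```text
t12.30 plate in stand x,y,keyz: [-4.18 -1.41 91.66] F [-5.01  0.44 -1.75] M [ 0.15  1.53 -0.02] [-179.96    0.02   84.1 ]
```

Request:
carry_out([
  {"rx":0,"ry":0,"rz":0,"x":0,"y":0,"z":0.1,"gripper":5},
  {"rx":0,"ry":0,"rz":0,"x":0,"y":0,"z":0.1,"gripper":5},
  {"rx":0,"ry":0,"rz":0,"x":0,"y":0,"z":0.1,"gripper":5},
  {"rx":0,"ry":0,"rz":0,"x":0,"y":0,"z":0,"gripper":5},
  {"rx":0,"ry":0,"rz":0,"x":0,"y":0,"z":0,"gripper":5},
])

```text
t: 12.72
tcp_pos: [593.0, 39.1, 203.1]
orientation: [-179.9, 0.0, 84.1]
contact_force: [-4.6, -0.1, -4.7]
grip_width: 14.0
gripper_force: 25.0
```

```bash
python3 -c "
from h import *
rep()"
```

```text
t12.72 plate in stand x,y,keyz: [-4.21 -1.5  88.22] F [-4.58 -0.61 -4.69] M [-0.03  1.31 -0.03] [-179.95    0.03   84.1 ]
```

Request:
carry_out([
  {"rx":0,"ry":0,"rz":0,"x":0,"y":0,"z":0.05,"gripper":5},
  {"rx":0,"ry":0,"rz":0,"x":0,"y":0,"z":0.05,"gripper":5},
  {"rx":0,"ry":0,"rz":0,"x":0,"y":0,"z":0.05,"gripper":5},
  {"rx":0,"ry":0,"rz":0,"x":0,"y":0,"z":0,"gripper":5},
  {"rx":0,"ry":0,"rz":0,"x":0,"y":0,"z":0,"gripper":5},
])

```text
t: 13.13
tcp_pos: [593.0, 39.2, 202.0]
orientation: [-180.0, 0.0, 84.1]
contact_force: [-5.5, -0.3, -4.4]
grip_width: 13.9
gripper_force: 25.0
```

```bash
python3 -c "
from h import *
rep()"
```

```text
t13.13 plate in stand x,y,keyz: [-4.15 -1.48 87.2 ] F [-5.44 -0.9  -4.36] M [-0.2   1.39  0.01] [-179.96    0.03   84.1 ]
```

Request:
carry_out([
  {"rx":0,"ry":0,"rz":0,"x":0,"y":0,"z":0.05,"gripper":5},
  {"rx":0,"ry":0,"rz":0,"x":0,"y":0,"z":0.05,"gripper":5},
  {"rx":0,"ry":0,"rz":0,"x":0,"y":0,"z":0.05,"gripper":5},
  {"rx":0,"ry":0,"rz":0,"x":0,"y":0,"z":0,"gripper":5},
  {"rx":0,"ry":0,"rz":0,"x":0,"y":0,"z":0,"gripper":5},
])

```text
t: 13.55
tcp_pos: [593.0, 39.1, 201.2]
orientation: [-180.0, 0.0, 84.1]
contact_force: [-7.5, -0.2, -2.2]
grip_width: 14.0
gripper_force: 25.0
```

```bash
python3 -c "
from h import *
rep()"
```

```text
t13.55 plate in stand x,y,keyz: [-4.14 -1.5  86.31] F [-7.43 -1.   -2.19] M [-0.29  1.62 -0.15] [-179.97    0.04   84.08]
```

Request:
carry_out([
  {"rx":0,"ry":0,"rz":0,"x":0,"y":-0.05,"z":0.05,"gripper":5},
  {"rx":0,"ry":0,"rz":0,"x":0,"y":0,"z":0.05,"gripper":5},
  {"rx":0,"ry":0,"rz":0,"x":0,"y":0,"z":0,"gripper":5},
  {"rx":0,"ry":0,"rz":0,"x":0,"y":0,"z":0,"gripper":5},
])

```text
t: 13.88
tcp_pos: [593.0, 39.1, 201.0]
orientation: [180.0, 0.0, 84.1]
contact_force: [-6.5, 0.1, -0.3]
grip_width: 13.7
gripper_force: 25.0
```

```bash
python3 -c "
from h import *
rep()"
```

```text
t13.88 plate in stand x,y,keyz: [-4.19 -1.52 86.19] F [-6.45 -0.52 -0.31] M [-0.31  1.69 -0.13] [179.95   0.03  84.08]
```

```bash
python3 - <<'E'
from h import *
rep();c=imaging.camera('scene');f=c['frame'];np.savez('scene4',**{k:np.array(v) for k,v in c.items()})
w=imaging.camera('wrist')['frame']
k=lambda f,x,y,w,h,m,g=1.5:cv2.resize(np.clip(f[y:y+h,x:x+w].astype(float)*g,0,255).astype('uint8'),(w*m,h*m),interpolation=cv2.INTER_CUBIC)
o=np.zeros((600,800,3),'uint8');o[:600,:420]=k(f,220,150,70,100,6,2.2);o[:450,425:800]=k(w,255,130,125,150,3);cv2.imwrite('pics/c4.png',o)
E
```

```text
t13.88 plate in stand x,y,keyz: [-4.19 -1.52 86.19] F [-6.45 -0.52 -0.31] M [-0.31  1.69 -0.13] [179.95   0.03  84.08]
```

View pics/c4.png

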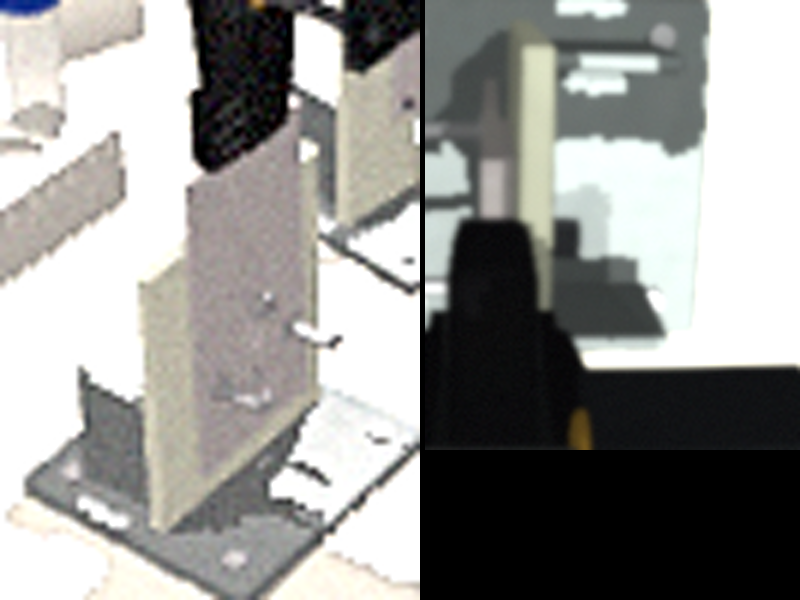

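The screw head shows in front of the plate at (265,298), at the top of the slot, so the plate is almost home. I'll press on gently.

Request:
carry_out([
  {"rx":0,"ry":0,"rz":0,"x":0,"y":-0.05,"z":0.05,"gripper":5},
  {"rx":0,"ry":0,"rz":0,"x":0,"y":0,"z":0.05,"gripper":5},
  {"rx":0,"ry":0,"rz":0,"x":0,"y":0,"z":0,"gripper":5},
  {"rx":0,"ry":0,"rz":0,"x":0,"y":0,"z":0,"gripper":5},
])

```text
t: 14.32
tcp_pos: [592.8, 39.2, 200.3]
orientation: [179.9, 0.0, 84.1]
contact_force: [-5.4, -0.7, 1.0]
grip_width: 14.1
gripper_force: 25.0
```

```bash
python3 -c "
from h import *
rep()"
```

```text
t14.32 plate in stand x,y,keyz: [-4.37 -1.43 85.48] F [-5.27 -1.22  0.99] M [-0.2   1.52 -0.11] [179.89   0.02  84.08]
```

Request:
carry_out([
  {"rx":0,"ry":0,"rz":0,"x":-0.03,"y":0,"z":0.1,"gripper":5},
  {"rx":0,"ry":0,"rz":0,"x":0,"y":0,"z":0.05,"gripper":5},
  {"rx":0,"ry":0,"rz":0,"x":0,"y":0,"z":0,"gripper":5},
  {"rx":0,"ry":0,"rz":0,"x":0,"y":0,"z":0,"gripper":5},
])

```text
t: 14.65
tcp_pos: [592.8, 39.1, 199.2]
orientation: [179.9, -0.0, 84.1]
contact_force: [-6.6, -0.9, 2.4]
grip_width: 13.8
gripper_force: 25.0
```

```bash
python3 -c "
from h import *
rep()"
```

```text
t14.65 plate in stand x,y,keyz: [-4.33 -1.51 84.34] F [-6.52 -1.55  2.39] M [-0.09  1.63 -0.17] [179.89  -0.01  84.08]
```

Request:
carry_out([
  {"rx":0,"ry":0,"rz":0,"x":-0.05,"y":-0.05,"z":0.1,"gripper":5},
  {"rx":0,"ry":0,"rz":0,"x":0,"y":0,"z":0.05,"gripper":5},
  {"rx":0,"ry":0,"rz":0,"x":0,"y":0,"z":0,"gripper":5},
  {"rx":0,"ry":0,"rz":0,"x":0,"y":0,"z":0,"gripper":5},
])

```text
t: 14.98
tcp_pos: [592.8, 39.0, 199.0]
orientation: [179.8, -0.1, 84.1]
contact_force: [-7.1, 1.6, 4.3]
grip_width: 13.9
gripper_force: 25.0
```

```bash
python3 -c "
from h import *
rep()"
```

```text
t14.98 plate in stand x,y,keyz: [-4.33 -1.7  84.14] F [-7.25  0.83  4.26] M [ 0.06  1.75 -0.09] [179.79  -0.05  84.08]
```

Request:
carry_out([
  {"rx":0,"ry":0,"rz":0,"x":0,"y":-0.05,"z":0,"gripper":5},
  {"rx":0,"ry":0,"rz":0,"x":0,"y":-0.05,"z":0,"gripper":5},
  {"rx":0,"ry":0,"rz":0,"x":0,"y":0,"z":0,"gripper":5},
  {"rx":0,"ry":0,"rz":0,"x":0,"y":0,"z":0,"gripper":5},
])

```text
t: 15.32
tcp_pos: [592.5, 38.9, 199.0]
orientation: [179.7, -0.1, 84.1]
contact_force: [-4.9, -0.1, 6.2]
grip_width: 13.7
gripper_force: 25.0
```

```bash
python3 -c "
from h import *
rep()"
```

```text
t15.32 plate in stand x,y,keyz: [-4.68 -1.76 84.14] F [-4.88 -0.65  6.21] M [ 0.03  1.29 -0.15] [179.69  -0.05  84.08]
```

Request:
carry_out([
  {"rx":0,"ry":0,"rz":0,"x":0,"y":-0.05,"z":0,"gripper":5},
  {"rx":0,"ry":0,"rz":0,"x":0,"y":-0.05,"z":0,"gripper":5},
  {"rx":0,"ry":0,"rz":0,"x":0,"y":0,"z":0,"gripper":5},
  {"rx":0,"ry":0,"rz":0,"x":0,"y":0,"z":0,"gripper":5},
])

```text
t: 15.65
tcp_pos: [592.0, 38.9, 199.0]
orientation: [179.6, -0.1, 84.1]
contact_force: [-3.0, 0.1, 5.4]
grip_width: 13.9
gripper_force: 25.0
```

```bash
python3 -c "
from h import *
rep()"
```

```text
t15.65 plate in stand x,y,keyz: [-5.12 -1.79 84.12] F [-3.02 -0.26  5.35] M [ 0.03  0.84 -0.08] [179.6   -0.05  84.09]
```

Request:
carry_out([
  {"rx":0,"ry":0,"rz":0,"x":0,"y":-0.05,"z":-0.05,"gripper":5},
  {"rx":0,"ry":0,"rz":0,"x":0,"y":-0.05,"z":-0.05,"gripper":5},
  {"rx":0,"ry":0,"rz":0,"x":0,"y":-0.05,"z":0,"gripper":5},
  {"rx":0,"ry":0,"rz":0,"x":0,"y":0,"z":0,"gripper":5},
  {"rx":0,"ry":0,"rz":0,"x":0,"y":0,"z":0,"gripper":5},
])

```text
t: 16.07
tcp_pos: [590.4, 39.0, 198.9]
orientation: [179.6, -0.0, 84.1]
contact_force: [3.6, 0.2, 4.7]
grip_width: 13.9
gripper_force: 25.0
```

```bash
python3 -c "
from h import *
rep()"
```

```text
t16.07 plate in stand x,y,keyz: [-6.71 -1.91 84.01] F [3.57 0.58 4.69] M [ 0.06 -1.19 -0.06] [179.62  -0.03  84.1 ]
```

Request:
carry_out([
  {"rx":0,"ry":0,"rz":0,"x":0.03,"y":0.08,"z":-0.05,"gripper":5},
  {"rx":0,"ry":0,"rz":0,"x":0.02,"y":0,"z":-0.05,"gripper":5},
  {"rx":0,"ry":0,"rz":0,"x":0,"y":0,"z":0,"gripper":5},
  {"rx":0,"ry":0,"rz":0,"x":0,"y":0,"z":0,"gripper":5},
  {"rx":0,"ry":0,"rz":0,"x":0,"y":0,"z":0,"gripper":5},
])

```text
t: 16.48
tcp_pos: [590.0, 39.2, 198.8]
orientation: [179.8, 0.0, 84.1]
contact_force: [3.5, -1.8, 4.8]
grip_width: 13.7
gripper_force: 25.0
```

```bash
python3 -c "
from h import *
rep()"
```

```text
t16.48 plate in stand x,y,keyz: [-7.14 -1.71 83.99] F [ 3.7  -1.41  4.76] M [-0.21 -0.99  0.01] [179.83   0.02  84.1 ]
```

Request:
carry_out([
  {"rx":0,"ry":0,"rz":0,"x":0,"y":0.05,"z":-0.05,"gripper":5},
  {"rx":0,"ry":0,"rz":0,"x":0,"y":0,"z":0,"gripper":5},
  {"rx":0,"ry":0,"rz":0,"x":0,"y":0,"z":0,"gripper":5},
  {"rx":0,"ry":0,"rz":0,"x":0,"y":0,"z":0,"gripper":5},
  {"rx":0,"ry":0,"rz":0,"x":0,"y":0,"z":0,"gripper":5},
  {"rx":0,"ry":0,"rz":0,"x":0,"y":0,"z":0,"gripper":5},
])

```text
t: 16.98
tcp_pos: [590.1, 39.2, 198.8]
orientation: [179.9, 0.0, 84.1]
contact_force: [3.3, -1.6, 5.3]
grip_width: 14.1
gripper_force: 25.0
```

```bash
python3 -c "
from h import *
rep()"
```

```text
t16.98 plate in stand x,y,keyz: [-7.08 -1.71 83.99] F [ 3.43 -1.26  5.27] M [-0.27 -1.03 -0.  ] [179.91   0.02  84.1 ]
```

Request:
carry_out([
  {"rx":0,"ry":0,"rz":0,"x":0.02,"y":0.08,"z":-0.04,"gripper":5},
  {"rx":0,"ry":0,"rz":0,"x":0.02,"y":0.07,"z":0,"gripper":5},
  {"rx":0,"ry":0,"rz":0,"x":0,"y":0,"z":0,"gripper":5},
  {"rx":0,"ry":0,"rz":0,"x":0,"y":0,"z":0,"gripper":5},
  {"rx":0,"ry":0,"rz":0,"x":0,"y":0,"z":0,"gripper":5},
])

```text
t: 17.4
tcp_pos: [590.7, 39.3, 198.9]
orientation: [-179.9, 0.1, 84.1]
contact_force: [0.6, -0.9, 6.0]
grip_width: 13.8
gripper_force: 25.0
```

```bash
python3 -c "
from h import *
rep()"
```

```text
t17.40 plate in stand x,y,keyz: [-6.5  -1.54 84.01] F [ 0.68 -0.81  6.01] M [-0.4  -0.4   0.01] [-179.92    0.05   84.1 ]
```

Request:
carry_out([
  {"rx":0,"ry":0,"rz":0,"x":0.02,"y":0.05,"z":-0.05,"gripper":5},
  {"rx":0,"ry":0,"rz":0,"x":0,"y":0.02,"z":-0.05,"gripper":5},
  {"rx":0,"ry":0,"rz":0,"x":0,"y":0,"z":0,"gripper":5},
  {"rx":0,"ry":0,"rz":0,"x":0,"y":0,"z":0,"gripper":5},
  {"rx":0,"ry":0,"rz":0,"x":0,"y":0,"z":0,"gripper":5},
])

```text
t: 17.82
tcp_pos: [591.0, 39.6, 199.0]
orientation: [-179.9, 0.0, 84.1]
contact_force: [0.1, -3.1, 3.0]
grip_width: 13.6
gripper_force: 25.0
```

```bash
python3 -c "
from h import *
rep()"
```

```text
t17.82 plate in stand x,y,keyz: [-6.25 -1.22 84.19] F [ 0.4  -3.03  2.98] M [-0.68  0.01  0.01] [-179.85    0.04   84.1 ]
```

Request:
carry_out([
  {"rx":0,"ry":0,"rz":0,"x":-0.07,"y":0.02,"z":-0.05,"gripper":5},
  {"rx":0,"ry":0,"rz":0,"x":-0.03,"y":0,"z":-0.03,"gripper":5},
  {"rx":0,"ry":0,"rz":0,"x":0,"y":0,"z":0,"gripper":5},
  {"rx":0,"ry":0,"rz":0,"x":0,"y":0,"z":0,"gripper":5},
  {"rx":0,"ry":0,"rz":0,"x":0,"y":0,"z":0,"gripper":5},
])

```text
t: 18.23
tcp_pos: [591.4, 39.1, 199.7]
orientation: [-179.9, -0.0, 84.1]
contact_force: [-0.4, 0.6, -2.8]
grip_width: 13.8
gripper_force: 25.0
```

```bash
python3 -c "
from h import *
rep()"
```

```text
t18.23 plate in stand x,y,keyz: [-5.78 -1.69 84.87] F [-0.49  0.59 -2.83] M [-0.02 -0.1  -0.06] [-179.91   -0.03   84.1 ]
```

All forces are at the free-hanging baseline while the plate sits in its mid-play. With no plunger push left, the detent has snapped in. Next I'll lower the last 0.7 mm and release.

Request:
carry_out([
  {"rx":0,"ry":0,"rz":0,"x":0,"y":0,"z":0.07,"gripper":5},
  {"rx":0,"ry":0,"rz":0,"x":0,"y":0,"z":0,"gripper":5},
  {"rx":0,"ry":0,"rz":0,"x":0,"y":0,"z":0,"gripper":18},
  {"rx":0,"ry":0,"rz":0,"x":0,"y":0,"z":0,"gripper":25},
  {"rx":0,"ry":0,"rz":0,"x":0,"y":0,"z":0,"gripper":40},
  {"rx":0,"ry":0,"rz":0,"x":0,"y":0,"z":0,"gripper":50},
  {"rx":0,"ry":0,"rz":0,"x":0,"y":0,"z":0,"gripper":50},
  {"rx":0,"ry":0,"rz":0,"x":0,"y":0,"z":0,"gripper":50},
  {"rx":0,"ry":0,"rz":0,"x":0,"y":0,"z":0,"gripper":50},
])

```text
t: 18.98
tcp_pos: [591.9, 38.8, 200.1]
orientation: [180.0, -0.0, 84.1]
contact_force: [0.6, 0.2, -0.4]
grip_width: 46.6
gripper_force: 0.0
```

Request:
carry_out([
  {"rx":0,"ry":0,"rz":0,"x":0,"y":0,"z":-0.5,"gripper":50},
  {"rx":0,"ry":0,"rz":0,"x":0,"y":0,"z":-1,"gripper":50},
  {"rx":0,"ry":0,"rz":0,"x":0,"y":0,"z":-1.5,"gripper":50},
  {"rx":0,"ry":0,"rz":0,"x":0,"y":0,"z":-2,"gripper":50},
  {"rx":0,"ry":0,"rz":0,"x":0,"y":0,"z":-2,"gripper":50},
  {"rx":0,"ry":0,"rz":0,"x":0,"y":0,"z":-2,"gripper":50},
  {"rx":0,"ry":0,"rz":0,"x":-3,"y":0,"z":-2,"gripper":50},
  {"rx":0,"ry":0,"rz":0,"x":-4,"y":-2,"z":0,"gripper":50},
  {"rx":0,"ry":0,"rz":0,"x":-4,"y":-2,"z":0,"gripper":50},
  {"rx":0,"ry":0,"rz":0,"x":-4,"y":-2,"z":0,"gripper":50},
])

```text
t: 19.82
tcp_pos: [521.2, -97.6, 311.9]
orientation: [179.9, 0.0, 84.2]
contact_force: [1.0, -0.8, 0.1]
grip_width: 47.7
gripper_force: 0.0
```

```bash
python3 - <<'E'
from h import *
rep();s=imaging.camera('scene')['frame'];t=imaging.camera('top')['frame']
k=lambda f,x,y,w,h,m,g=1.5:cv2.resize(np.clip(f[y:y+h,x:x+w].astype(float)*g,0,255).astype('uint8'),(w*m,h*m),interpolation=cv2.INTER_CUBIC)
o=np.zeros((600,800,3),'uint8');o[:600,:420]=k(s,220,150,70,100,6,2.2);o[:340,425:785]=k(t,255,145,72,68,5)
cv2.imwrite('pics/c5.png',o)
E
```

```text
t19.82 plate in stand x,y,keyz: [ -61.54 -144.88  197.07] F [ 1.05 -0.66  0.12] M [-0.05 -0.12  0.01] [179.85   0.04  84.18]
```

View pics/c5.png

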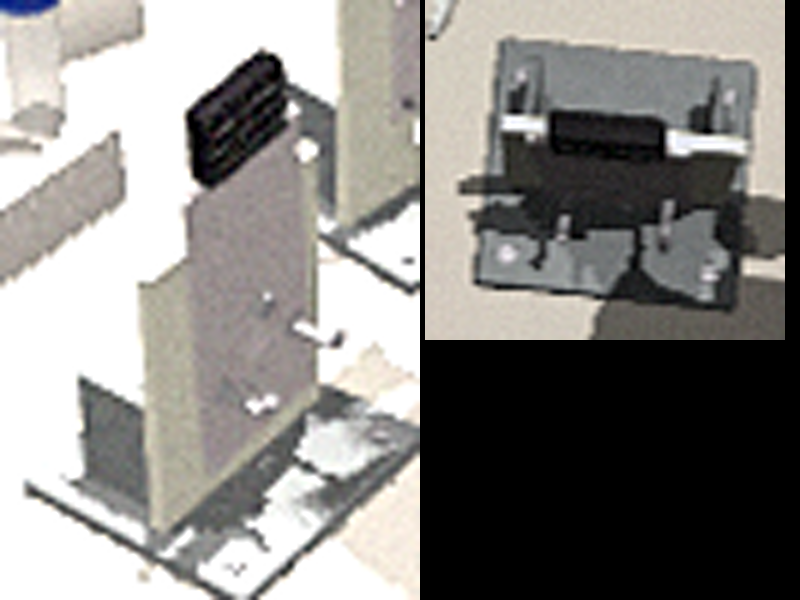

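The plate hangs square on the screw. Its bottom corner is at about (204,482), slightly lower than before, and the bar is parallel to the panel. Nothing nearby has moved.

```bash
python3 -c "
from h import *
print(r.job_done())"
```

```text
the job is handed in; nothing more can be done
None
```

I hung the plate on the left-hand stand's screw and handed the job in at about 20 s, with the gripper open and clear. The plunger hole itself couldn't be seen; I judged the click from the forces, because the plunger's push was gone once the plate reached its lower stop. The last picture shows the plate hanging square.

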